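# Tighten a soil cell's clamp nut to the click

## Robot

A 7-joint arm with a two-finger parallel gripper is mounted at the origin on the work surface. World frame = base frame: x ahead of the robot, y to its left, z up, the work surface at z = 0. Lengths are in m, angles in rad, forces in N, time in s.
With the tool pointing down it reaches from about 0.4 to 0.85 m from the base axis. Payload 4.5 kg.
Tool frame: the origin (TCP) lies at the very end of the fingers, on their centre line; the grasp point (between the pads) lies 19 mm behind it (r.pinch_z is the distance from the TCP to the grasp point, in m); z points along the fingers, y is the line along which they close (so a half turn about z gives the same grasp; the last joint's range is limited). The gripper opens to 88 mm and grips with 3 to 60 N. Pads are 18 mm wide; open, the fingers measure 123 mm over their backs; the gripper's body (75 mm by 187 mm) begins 45 mm behind the grasp point.
Start: joints at [1.312, 0.689, -0.195, 1.565, 0.157, 0.902, -0.215], TCP at [0.18, -0.598, 0.239] pointing down, gripper open.
Joint ranges: [-3.01, 3.01], [-0.46, 2.08], [-1.47, 1.51], [0.13, 2.56], [-1, 4.14], [0.04, 2.09], [-2.66, 2.66]. Speed limits (rad/s): [2.57, 2.57, 3.14, 3.14, 3.14, 3.14, 3.14].

## Interface

Orientations are given as a unit quaternion [x, y, z, w].
In Python, from plant import r, cams gives the robot as it stands.
- The arm moves only by the shell command python3 -m pendant 'ROWS' [FORCE]. ROWS is JSON, a list of rows, each a list of 3 entries, a list of its own where there are three numbers: the closure, from -1 (fully open) to 1 (shut), then the shift along the tool's x, y, z in mm, then the turn, a rotation vector about the tool's x, y, z in degrees. A call has 1 to 8 rows; each row shifts and turns the commanded pose from where the row before left it, along the tool's axes as they then stand; what a row does not reach is not made up. A row lasts 1/8 s, in which the tool goes at most 62.5 mm and 10.7 degrees, less where a joint would pass 70% of its speed; a pose out of reach is approached as far as the arm can. A call with a gripper value outside its range is refused whole. The fingers move at their own pace and stop on an object; FORCE is the grip in N (left out, the last holds). Time passes only in rows, so rows that do not move let the fingers close. It gives the time, the measured TCP pose, the force, the opening and the grip force at its end, in the units of the state.
- r.get_state(): the state, without advancing time (a new reading comes with each control period).
- cams.snapshot(name): name is "side" or "top"; returns a dict with "img" (384x512x3 uint8, red, green, blue), "camera_matrix" (3x3 intrinsics, pixels), "D" ([k1, k2, p1, p2, k3] as OpenCV has them; the pictures are not rectified), "camera_from_world" (4x4, takes a point from world to camera coordinates). Camera axes: x right, y up, looking along -z (the intrinsics and any distortion apply to the point x, -y, -z); pixel columns grow to the right and rows downward; lengths in m; the calibration is good to about 2 mm. A picture is of the moment at which its call begins. There is no depth.
- r.finish_job(): hands the job in; it is judged then, once.
The state is a dict: "clock": time; "q": joint angles; "qd": joint speeds; "joint_torque": joint torques, N m; "tool_pos": TCP position; "eef_rot": TCP orientation; "contact_force": force on the tool from outside, world axes, zero at the start; "moment": the same for the moment, N m; "opening": opening from 0.0 (shut) to 1.0 (fully open); "finger_force": force on a finger pad.
Only numpy, scipy, OpenCV 4.12 (cv2) and the standard library are available. Lean on these libraries where they do the work, as an engineer would, in place of code of your own. Each camera call takes 0.05 s, during which the arm holds its last target. There are 200 camera calls.

## Task

Take the red-handled click wrench from its rest, set its square socket gently, without forcing it, fully down over the brass nut on top of the soil cell, and tighten the nut clockwise (seen from above) until the wrench clicks. Stop at once when it gives: do not push the handle on after the click. Then let go, leaving the wrench sitting down on the nut, and leave the other things on the bench where they are.

Things in the scene. Friction and masses are not known exactly. Their poses are not given: they have to be found in the camera images.
- wrench: Click (torque) wrench, 258 mm long, about 0.5 kg, lying level on its rest. Origin: centre of the socket's mouth, in the plane of the socket's lower rim. x runs from the socket along the handle to its tail, z up. Steel head 54 mm across, top 57 mm above the origin; steel neck 16 mm wide; red grip at x = 105 to 210 mm, 24 mm wide, 22 mm tall. Centre of mass near x = 70 mm.
- socket_mouth (a point): Centre of the mouth of the square socket under the head, the same point and axes as the wrench's origin. Socket 45 mm square outside; opening 33 x 33 mm, 35 mm deep, with sides parallel to the wrench's x and y.
- grip (a point): Middle of the red grip, 155 mm from the socket axis, 44 mm above the rim's plane; axes as the wrench. Rigid up to 1.2 N m clockwise about the socket axis (about 8 N if pushed here, square to the handle). Then the handle gives on the socket about that axis, resistance falling steadily to a sixth at 0.15 rad, a hard stop. Stop within 0.12 rad of the give (18 mm here). Let go on the nut, it springs back and droops by 0.2 rad.
- click_pin (a point): Top of the small yellow pin (10 mm across) on the wrench's neck, at x = 45 mm, 60 mm above the origin plane. It rises as the wrench gives, 20 mm per rad: by 0.6 mm at 0.03 rad, 2.4 mm at 0.12 rad.
- nut_seat (a point): Centre of the top of the round flange (54 mm across) of the brass nut, on its turning axis, 77 mm above the bench. On the flange stands a square 30 x 30 x 22 mm with sides parallel to this point's x and y, then an 8 mm chamfer tapering to 22 x 22 mm, top 30 mm above this point. z up. With the socket home the wrench's origin meets this point.
- nut: The brass nut, the same point and axes as nut_seat. It turns about z with friction: about 0.7 N m at first, rising by 0.55 N m per rad turned, and it stays where it is left. How far it must turn to the click is not known beforehand (0.5 to 1 rad); the socket's play and give on it add 0.1 to 0.3 rad of handle travel.
- cell: Soil permeameter cell bolted to the bench: aluminium base 140 mm across, clear cylinder, aluminium lid 128 mm across whose top is 70 mm above the bench; the brass nut is on the middle of the lid. Origin: centre of its underside. z up.
- rest: Grey tool rest fixed to the bench, 290 x 85 mm, plate 8 mm thick, with a black rubber pad 12 mm above the bench under the wrench's head and a block 45 mm high (with 10 mm ears) under the handle's tail. Origin: centre of its underside; x runs from the head pad to the tail block, which stand 115 mm either way.
- tray: Blue tray fixed to the bench, 260 x 200 mm, rim 18 mm high, holding three paper cups. Origin: centre of its underside.
- cup1: White paper cup, 50 mm across, 48 mm tall, on the blue tray. Bystander, not to be moved.
- cup2: A second such cup on the tray. Bystander, not to be moved.
- cup3: A third such cup on the tray. Bystander, not to be moved.
- core: Concrete core lying on the bench, 38 mm across, 75 mm long. Bystander, not to be moved.
- spare_ring: Brass ring lying flat, 60 mm across, 10 mm high. Bystander, not to be moved.
- pot: Steel pot, 70 mm across, 60 mm tall. Bystander, not to be moved.
Mind the look-alikes: they are no part of the job. Leave any turquoise look-alike of the cell alone.

How it is judged:
By the outcome, as a careful person would: the job done as asked, in the order asked, and still so for the second after the job is handed in, with the robot touching nothing.
It also fails if it takes over 67 s, if anything falls off the work surface, if the arm or the gripper's body presses on something with over 40 N, if the wrist force passes 120 N, or if a joint passes its speed limit or range.

## Working session

There is one attempt and no reset: what is moved stays moved. The work goes in short steps, Python scripts to look and compute and a shell command to move; the robot and the scene stay as the last step left them, time stands still between calls to the robot, and variables do not carry over. Pictures are saved under pics/ and viewed, at most 10 in all, crops included, and the job is handed in when it is done.

```bash
ls; mkdir -p pics
python3 - <<'E'
from plant import r,cams
import cv2,json
for n in("top","side"):
    s=cams.snapshot(n); cv2.imwrite(f"pics/{n}0.png",cv2.cvtColor(s["img"],cv2.COLOR_RGB2BGR))
    print(n,s["camera_matrix"],s["D"],s["camera_from_world"])
s=r.get_state();print(s)
E
```

```text
pics
top [[484.69058063   0.         244.48687379]
 [  0.         484.69058063 190.35643077]
 [  0.           0.           1.        ]] [-0.11093439  0.          0.          0.          0.        ] [[-0.01030089 -0.99994236  0.00302696  0.01495081]
 [ 0.99460179 -0.0099332   0.10328897 -0.48010408]
 [-0.10325295  0.00407459  0.99464678 -1.4473394 ]
 [ 0.          0.          0.          1.        ]]
side [[398.94479124   0.         256.94137374]
 [  0.         398.94479124 193.68338906]
 [  0.           0.           1.        ]] [0.02779678 0.         0.         0.         0.        ] [[-0.97112692 -0.23768669  0.02043398  0.48155588]
 [ 0.1349455  -0.47667379  0.86866093 -0.12502183]
 [-0.1967288   0.84633748  0.4949855  -0.93392468]
 [ 0.          0.          0.          1.        ]]
{'clock': 0.1, 'q': array([ 1.31180943,  0.6899116 , -0.1944959 ,  1.56622833,  0.15733022,
        0.90248236, -0.21510866]), 'qd': array([-0.00155299, -0.00115022, -0.00011952, -0.00302941, -0.00025871,
        0.00016764, -0.00022707]), 'joint_torque': array([-3.01574240e-03, -5.28499711e+01, -1.27154142e+00, -1.53837043e+01,
       -5.25397633e-02,  1.93152599e-03,  3.10965811e-05]), 'tool_pos': array([ 0.18016719, -0.59788669,  0.23798556]), 'eef_rot': array([ 9.89298435e-01,  1.45903862e-01, -1.95167912e-04, -7.95245680e-04]), 'contact_force': array([-0.7214123 ,  0.21945243,  0.04872686]), 'moment': array([-0.02523643, -0.02846117, -0.01709683]), 'finger_force': 0.0, 'opening': 0.9967187168486744}
```

View pics/top0.png

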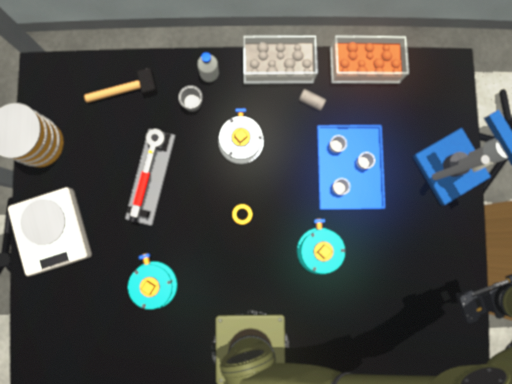

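View pics/side0.png

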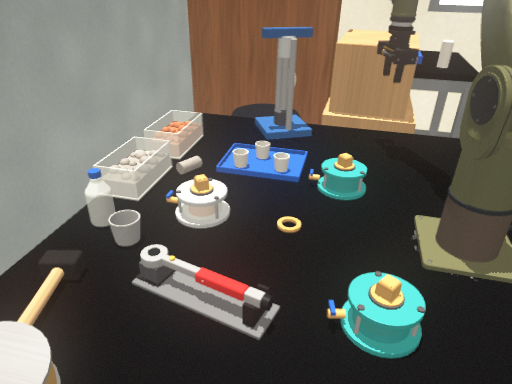

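The top view shows the real, white-lidded cell at (241,138) with its nut at about (241,137). The wrench head is at (154,137) and the red grip at (141,188). Two turquoise decoys are at (152,286) and (322,250). The side view agrees.

```bash
cat > h.py <<'E'
import numpy as np,cv2
from plant import r,cams
def snap(n): return cams.snapshot(n)
def ray(s,uv,z):
    """pixels -> world points on plane z"""
    uv=np.asarray(uv,float).reshape(-1,1,2)
    n=cv2.undistortPoints(uv,np.array(s["camera_matrix"]),np.array(s["D"])).reshape(-1,2)
    T=np.array(s["camera_from_world"]);R=T[:3,:3];c=-R.T@T[:3,3]
    d=np.c_[n[:,0],-n[:,1],-np.ones(len(n))]@R
    return c+d*((z-c[2])/d[:,2])[:,None]
def proj(s,P):
    T=np.array(s["camera_from_world"]);P=np.asarray(P,float).reshape(-1,3)
    p=(P@T[:3,:3].T+T[:3,3])*[1,-1,-1]
    return cv2.projectPoints(p.reshape(-1,1,3),np.zeros(3),np.zeros(3),np.array(s["camera_matrix"]),np.array(s["D"]))[0].reshape(-1,2)
def mask(s,kind,box=None):
    h=cv2.cvtColor(s["img"],cv2.COLOR_RGB2HSV).astype(int);H,S,V=h[...,0],h[...,1],h[...,2]
    m={"red":((H<8)|(H>172))&(S>150)&(V>90),"yel":(H>15)&(H<32)&(S>120)&(V>120)}[kind]
    if box is not None:
        b=np.zeros_like(m);b[box[1]:box[3],box[0]:box[2]]=1;m=m&b
    return m
def pts(m): v,u=np.nonzero(m); return np.c_[u,v].astype(float)
E
python3 - <<'E'
from h import *
t=snap("top");sd=snap("side")
for s,b,z in((t,(120,130,170,225),.067),(sd,(180,250,280,310),.06)):
    m=mask(s,"red",b);p=pts(m);w=ray(s,p,z)[:,:2].astype(np.float32)
    print("red",len(p),p.mean(0),w.mean(0),cv2.minAreaRect(w))
for n,s,b in(("top",t,(140,120,172,165)),("side",sd,(160,245,185,270)),("top",t,(220,115,265,160)),("side",sd,(185,170,220,200))):
    p=pts(mask(s,"yel",b));print(n,"yel",len(p),p.mean(0),ray(s,p.mean(0),.072),ray(s,p.mean(0),.1))
a=cv2.resize(t["img"][118:224,120:176],None,fx=5,fy=5,interpolation=cv2.INTER_CUBIC)
c=cv2.resize(t["img"][112:165,214:268],(270*1,265),interpolation=cv2.INTER_CUBIC)
d=cv2.resize(sd["img"][165:218,172:226],(270,265),interpolation=cv2.INTER_CUBIC)
cv2.imwrite("pics/c1.png",cv2.cvtColor(np.hstack([a,np.vstack([c,d])]),cv2.COLOR_RGB2BGR))
E
```

```text
red 271 [141.22140221 188.57933579] [0.48425603 0.31628686] ((0.48514553904533386, 0.31621551513671875), (0.024514755234122276, 0.09938520938158035), 75.21717071533203)
red 827 [221.40024184 282.76058041] [0.4848754 0.323275 ] ((0.48645687103271484, 0.322660893201828), (0.03901250660419464, 0.1104416772723198), 75.31049346923828)
top yel 4 [150.  151.5] [[0.59445077 0.29038475 0.072     ]] [[0.58919063 0.28496496 0.1       ]]
side yel 20 [171.95 257.35] [[0.5935333  0.29320726 0.072     ]] [[0.57677248 0.32481617 0.1       ]]
top yel 219 [240.35159817 136.19634703] [[0.63761508 0.02091752 0.072     ]] [[0.63150209 0.0208219  0.1       ]]
side yel 193 [201.20207254 184.35233161] [[0.64436852 0.00112601 0.072     ]] [[0.62469713 0.04945802 0.1       ]]
```

View pics/c1.png

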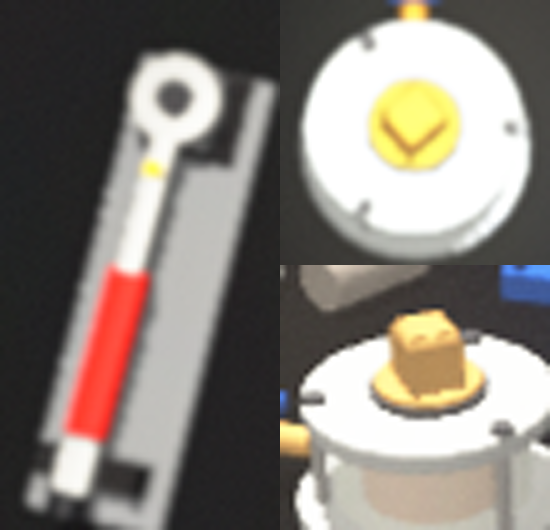

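The crops show the wrench head ring centred at about (155,137.4), the pin at (150,151.5) and the grip running at about 166° in the world frame. The nut square has a corner pointing at the robot, with a dark V from (234,136) to (240,143) to (247,136). Next I'll measure the nut's yaw and the head centre more closely.

Run:
```python
from h import *
t=snap("top");sd=snap("side")
# head: bright blob minus hole -> circle
g=cv2.cvtColor(t["img"],cv2.COLOR_RGB2GRAY)
m=np.zeros_like(g);m[120:146,138:172]=(g[120:146,138:172]>175)*255
c=max(cv2.findContours(m,cv2.RETR_EXTERNAL,cv2.CHAIN_APPROX_NONE)[0],key=cv2.contourArea)
(u,v),R=cv2.minEnclosingCircle(c);dt=cv2.distanceTransform(cv2.drawContours(np.zeros_like(m),[c],-1,255,-1),cv2.DIST_L2,5)
v2,u2=np.unravel_index(dt.argmax(),dt.shape)
print("head",u,v,R,"dt",u2,v2,dt.max(),ray(t,[[u,v],[u2,v2]],.069))
a=cv2.resize(t["img"][122:152,226:256],(390,390),interpolation=cv2.INTER_CUBIC)
b=cv2.resize(sd["img"][172:202,186:216],(390,390),interpolation=cv2.INTER_CUBIC)
cv2.imwrite("pics/c2.png",cv2.cvtColor(np.hstack([a,b]),cv2.COLOR_RGB2BGR))
# lid circle (white) in top, flange
m=np.zeros_like(g);m[100:175,205:280]=(g[100:175,205:280]>215)*255
print(np.array([[g[y,x] for x in range(230,252)] for y in range(130,148)]))
```

```text
head 154.36666870117188 137.71665954589844 9.399459838867188 dt 155 137 8.4 [[0.63675035 0.27838038 0.069     ]
 [0.63891118 0.27650014 0.069     ]]
[[255 255 255 252 245 240 238 236 233 233 236 237 236 233 235 238 240 244
  251 255 255 255]
 [255 255 252 245 240 238 236 234 235 238 238 239 238 235 232 236 238 240
  242 251 255 255]
 [255 255 248 239 237 235 234 236 238 238 239 239 239 238 233 232 236 239
  238 244 254 255]
 [255 253 243 235 230 229 235 238 239 239 240 240 240 239 238 234 233 237
  238 240 252 255]
 [255 248 236 230 215 220 236 239 239 239 240 240 240 240 239 237 232 235
  238 238 248 255]
 [254 244 236 228 200 208 234 239 240 240 240 240 240 240 239 237 227 228
  236 239 246 255]
 [254 242 236 228 186 179 221 238 240 240 239 239 240 239 236 225 203 215
  235 239 246 255]
 [254 242 235 227 186 154 186 226 238 240 240 240 238 231 216 188 183 219
  236 237 245 255]
 [255 243 235 234 217 174 158 194 229 238 240 239 233 209 175 175 213 234
  237 236 244 255]
 [255 241 233 237 235 217 175 163 201 231 237 231 210 174 173 213 235 239
  238 237 249 255]
 [255 240 227 236 239 235 216 171 166 200 217 199 174 185 217 235 239 238
  237 240 253 255]
 [255 247 226 233 238 239 233 203 163 159 170 167 187 226 237 239 239 237
  230 240 255 255]
 [255 255 244 229 234 238 237 226 201 166 164 196 224 237 240 239 237 229
  224 246 255 255]
 [255 255 254 239 227 233 237 236 229 199 198 230 238 239 239 237 229 224
  243 255 255 255]
 [255 255 255 253 239 226 229 232 228 211 215 233 237 238 234 225 222 243
  255 255 255 255]
 [255 255 255 255 254 244 227 216 212 213 218 226 226 224 218 221 244 255
  255 255 255 255]
 [255 255 255 255 255 255 252 242 236 237 233 233 236 238 240 249 255 255
  255 255 255 255]
 [255 255 255 255 255 255 255 255 255 255 254 254 255 255 255 255 255 255
  255 255 255 255]]
```

View pics/c2.png

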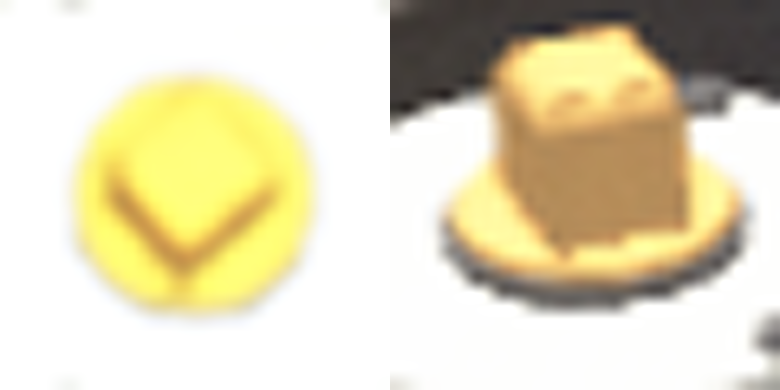

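The top view confirms the V. The side view (right) shows the near bottom corner at about (199.5,191) and the right bottom corner at (209,189). I'll fit the edges, then make a small test turn to learn the sign of joint 7.

```bash
python3 - <<'E'
from h import *
t=snap("top");sd=snap("side")
L=[[234.6,136],[235.1,137],[235.8,138],[236.6,139],[237.6,140],[238.7,141]]
Rr=[[246.1,136],[245.6,137],[244.5,138],[243.5,139],[242.3,140],[241,141]]
for q in(L,Rr):
    w=ray(t,q,.088)[:,:2].astype(np.float32);vx,vy,*_=cv2.fitLine(w,cv2.DIST_L2,0,.01,.01).ravel();print("edge deg",np.degrees(np.arctan(vy/vx)))
c=ray(sd,[[199,190.9],[208.7,189]],.077);print("side bottom edge",c,np.degrees(np.arctan2(*(c[1]-c[0])[[1,0]])),np.linalg.norm(c[1]-c[0]))
print("nut",ray(t,[240.4,136.4],.077),"head",ray(t,[154.6,137.1],.069))
print("decoy",ray(t,[[322,250]],.1),"ring",ray(t,[[242,214]],.01))
E
python3 -m pendant '[[-1,[0,0,0],[0,0,8]]]'; python3 -c "
from plant import r;print(r.get_state()['q'])"
```

```text
edge deg 38.594246
edge deg -46.347347
side bottom edge [[0.6340165  0.04313493 0.077     ]
 [0.61440127 0.02752134 0.077     ]] -141.48046158995842 0.025070725746903347
nut [[0.63590564 0.0207625  0.077     ]] head [[0.63862308 0.27770221 0.069     ]]
decoy [[ 0.29876612 -0.20947236  0.1       ]] ring [[0.40926876 0.01835982 0.01      ]]
clock: 0.52
tool_pos: [0.1803, -0.5983, 0.2386]
eef_rot: [0.997, 0.075, 0.0, -0.0]
contact_force: [0.6, 0.9, -0.3]
opening: 1.004
finger_force: 0.0
[ 1.28985115  0.6872805  -0.15412194  1.56675918  0.12438618  0.89734376
 -0.32874198]
```

```bash
cat >> h.py <<'E'
from scipy.spatial.transform import Rotation as Ro
def yaw(q): x=Ro.from_quat(q).as_matrix()[:,0]; return np.degrees(np.arctan2(x[1],x[0]))
def rows(start,goals):
    """start=(xyz,yaw deg), goals=[(xyz,yaw,n)] tool pointing down -> rows of shift mm, turn deg"""
    p,y=np.array(start[0],float),start[1]
    for g,gy,n in goals:
        dp=(np.array(g)-p)/n;dy=(gy-y)/n
        for _ in range(n):
            a=np.radians(y);X=np.array([np.cos(a),np.sin(a),0]);Y=np.array([np.sin(a),-np.cos(a),0])
            print([np.round([dp@X*1000,dp@Y*1000,-dp[2]*1000],1).tolist(),[0,0,round(-dy,1)]],end=",\n")
            p=p+dp;y+=dy
def now(): s=r.get_state();return s["tool_pos"],yaw(s["eef_rot"])
E
python3 - <<'E'
from h import *
p,y=now();print(p,y)
rows((p,y),[((.45,-.25,.23),80,8),((.524,.306,.17),165.8,11)])
E
```

```text
[ 0.18030412 -0.59834799  0.23863252] 8.568864836562208
[[39.8, -38.0, 1.1], [0, 0, np.float64(-8.9)]],
[[45.2, -31.4, 1.1], [0, 0, np.float64(-8.9)]],
[[49.6, -24.0, 1.1], [0, 0, np.float64(-8.9)]],
[[52.7, -16.0, 1.1], [0, 0, np.float64(-8.9)]],
[[54.5, -7.6, 1.1], [0, 0, np.float64(-8.9)]],
[[55.1, 0.9, 1.1], [0, 0, np.float64(-8.9)]],
[[54.3, 9.5, 1.1], [0, 0, np.float64(-8.9)]],
[[52.1, 17.8, 1.1], [0, 0, np.float64(-8.9)]],
[[50.9, -2.2, 5.5], [0, 0, np.float64(-7.8)]],
[[50.8, 4.8, 5.5], [0, 0, np.float64(-7.8)]],
[[49.6, 11.6, 5.5], [0, 0, np.float64(-7.8)]],
[[47.6, 18.3, 5.5], [0, 0, np.float64(-7.8)]],
[[44.7, 24.6, 5.5], [0, 0, np.float64(-7.8)]],
[[40.9, 30.4, 5.5], [0, 0, np.float64(-7.8)]],
[[36.4, 35.7, 5.5], [0, 0, np.float64(-7.8)]],
[[31.3, 40.3, 5.5], [0, 0, np.float64(-7.8)]],
[[25.5, 44.2, 5.5], [0, 0, np.float64(-7.8)]],
[[19.3, 47.2, 5.5], [0, 0, np.float64(-7.8)]],
[[12.7, 49.4, 5.5], [0, 0, np.float64(-7.8)]],
```

```bash
python3 -m pendant '[[-1,[40,-38,1],[0,0,-9]],[-1,[45,-31,1],[0,0,-9]],[-1,[50,-24,1],[0,0,-9]],[-1,[53,-16,1],[0,0,-9]],[-1,[55,-8,1],[0,0,-9]],[-1,[55,1,1],[0,0,-9]],[-1,[54,10,1],[0,0,-9]],[-1,[52,18,1],[0,0,-9]]]'
python3 - <<'E'
from h import *
p,y=now();print(p,y,r.get_state()["q"])
rows((p,y),[((.524,.306,.17),165.8,11)])
E
```

```text
clock: 1.52
tool_pos: [0.4498, -0.2469, 0.2309]
eef_rot: [0.76, 0.65, 0.0, 0.0]
contact_force: [-0.3, 0.3, 0.5]
opening: 1.002
finger_force: 0.0
[ 0.44978387 -0.2469385   0.23094756] 81.05270232086608 [ 0.71230488  0.58460453 -0.47785067  1.9002312   0.38356696  0.74665791
 -0.13927361]
[[50.7, -1.2, 5.5], [0, 0, np.float64(-7.7)]],
[[50.4, 5.7, 5.5], [0, 0, np.float64(-7.7)]],
[[49.2, 12.4, 5.5], [0, 0, np.float64(-7.7)]],
[[47.1, 18.8, 5.5], [0, 0, np.float64(-7.7)]],
[[44.1, 25.0, 5.5], [0, 0, np.float64(-7.7)]],
[[40.4, 30.7, 5.5], [0, 0, np.float64(-7.7)]],
[[35.9, 35.8, 5.5], [0, 0, np.float64(-7.7)]],
[[30.8, 40.3, 5.5], [0, 0, np.float64(-7.7)]],
[[25.1, 44.1, 5.5], [0, 0, np.float64(-7.7)]],
[[19.0, 47.0, 5.5], [0, 0, np.float64(-7.7)]],
[[12.5, 49.2, 5.5], [0, 0, np.float64(-7.7)]],
```

Tracking is good and joint 7 has plenty of room.

```bash
python3 -m pendant '[[-1,[51,-1,5],[0,0,-7.7]],[-1,[50,6,6],[0,0,-7.7]],[-1,[49,12,5],[0,0,-7.7]],[-1,[47,19,6],[0,0,-7.7]],[-1,[44,25,5],[0,0,-7.7]],[-1,[40,31,6],[0,0,-7.7]],[-1,[36,36,5],[0,0,-7.7]],[-1,[31,40,6],[0,0,-7.7]]]' >/dev/null;  python3 -m pendant '[[-1,[25,44,5],[0,0,-7.7]],[-1,[19,47,6],[0,0,-7.7]],[-1,[12,49,6],[0,0,-7.7]],[-1,[0,0,0],[0,0,0]]]'
python3 - <<'E'
from h import *
p,y=now();print(p,y,r.get_state()["q"])
rows((p,y),[((.524,.3065,.16),165.8,1)])
E
```

```text
clock: 3.02
tool_pos: [0.5257, 0.3084, 0.1695]
eef_rot: [0.124, 0.992, 0.002, -0.001]
contact_force: [0.4, -0.1, -0.1]
opening: 0.997
finger_force: 0.0
[0.52569076 0.30842534 0.16952773] 165.78098051592613 [-0.19670012  0.85177087 -0.76084365  1.66505353  0.70654105  0.91756579
  0.0888596 ]
[[1.2, -2.3, 9.5], [0, 0, np.float64(-0.0)]],
```

```bash
python3 -m pendant '[[-1,[1,-2,42],[0,0,0]],[-1,[0,0,45],[0,0,0]],[-1,[0,0,30],[0,0,0]],[-1,[0,0,16],[0,0,0]],[-1,[0,0,0],[0,0,0]]]' 60
python3 - <<'E'
from h import *
for n in("side","top"):
    s=snap(n);b={"side":(150,190,300,330),"top":(110,100,200,230)}[n]
    cv2.imwrite(f"pics/g_{n}.png",cv2.cvtColor(cv2.resize(s["img"][b[1]:b[3],b[0]:b[2]],None,fx=4,fy=4,interpolation=cv2.INTER_CUBIC),cv2.COLOR_RGB2BGR))
print(now())
E
```

```text
clock: 3.65
tool_pos: [0.5252, 0.3006, 0.0362]
eef_rot: [0.127, 0.992, -0.001, -0.0]
contact_force: [0.5, -0.1, 0.7]
opening: 1.0
finger_force: 0.0
(array([0.52599008, 0.30189623, 0.0378179 ]), np.float64(165.43973523575073))
```

View pics/g_side.png

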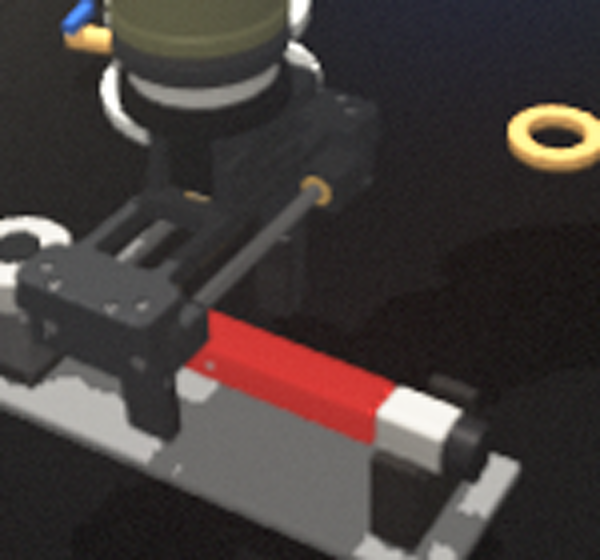

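The fingers straddle the front of the red grip cleanly, with the wrench still on its rest. I'll let the arm settle before trimming the position.

```bash
python3 -m pendant '[[-1,[0,0,0],[0,0,0]],[-1,[0,0,0],[0,0,0]]]'
python3 - <<'E'
from h import *
p,y=now();print(p,y);rows((p,y),[((.524,.3065,.037),165.8,1)])
E
```

```text
clock: 4.0
tool_pos: [0.5258, 0.3019, 0.0376]
eef_rot: [0.126, 0.992, 0.0, 0.001]
contact_force: [-0.0, 0.8, 0.3]
opening: 0.999
finger_force: 0.0
[0.52581309 0.30194035 0.03761507] 165.46747005569298
[[2.9, 4.0, 0.6], [0, 0, np.float64(-0.3)]],
```

```bash
python3 -m pendant '[[-1,[3,4,0],[0,0,0]],[-1,[0,0,0],[0,0,0]],[1,[0,0,0],[0,0,0]],[1,[0,0,0],[0,0,0]],[1,[0,0,0],[0,0,0]],[1,[0,0,0],[0,0,0]]]' 15;python3 -m pendant '[[1,[0,0,0],[0,0,0]],[1,[0,0,0],[0,0,0]],[1,[0,0,0],[0,0,0]]]' 60
python3 - <<'E'
from h import *
print(now())
t=snap("top");p=pts(mask(t,"yel",(140,140,172,165)));print("pin",len(p),p.mean(0),ray(t,p.mean(0),.072))
E
```

```text
clock: 4.75
tool_pos: [0.5234, 0.3062, 0.0367]
eef_rot: [0.126, 0.992, -0.0, 0.0]
contact_force: [-0.4, -0.4, 0.1]
opening: 0.57
finger_force: 0.0
clock: 5.12
tool_pos: [0.5234, 0.307, 0.0369]
eef_rot: [0.126, 0.992, 0.001, 0.0]
contact_force: [-0.2, 1.0, -0.7]
opening: 0.265
finger_force: 59.9
(array([0.52340475, 0.30695206, 0.03685869]), np.float64(165.5076716899006))
pin 0 [nan nan] [[nan nan nan]]<stdin>:3: RuntimeWarning: Mean of empty slice.
  ret = um.true_divide(
```

```bash
python3 -m pendant '[[1,[0,0,-5],[0,0,0]],[1,[0,0,-15],[0,0,0]],[1,[0,0,-30],[0,0,0]],[1,[0,0,-40],[0,0,0]],[1,[0,0,-40],[0,0,0]],[1,[0,0,-10],[0,0,0]],[1,[0,0,0],[0,0,0]],[1,[0,0,0],[0,0,0]]]'
python3 - <<'E'
from h import *
p,y=now();print(p,y,r.get_state()["moment"]);rows((p,y),[((.5455,-.0565,.175),220.3,9)])
s=snap("side");cv2.imwrite("pics/lift.png",cv2.cvtColor(cv2.resize(s["img"][150:310,130:310],None,fx=3,fy=3,interpolation=cv2.INTER_CUBIC),cv2.COLOR_RGB2BGR))
E
```

```text
clock: 6.18
tool_pos: [0.5226, 0.305, 0.1748]
eef_rot: [0.126, 0.992, -0.001, -0.001]
contact_force: [-0.9, -0.7, -4.8]
opening: 0.262
finger_force: 59.7
[0.52260874 0.30499032 0.17484279] 165.47281117819384 [ 0.0881025   0.1229141  -0.03444556]
[[-12.5, -38.2, -0.0], [0, 0, np.float64(-6.1)]],
[[-8.4, -39.4, -0.0], [0, 0, np.float64(-6.1)]],
[[-4.2, -40.0, -0.0], [0, 0, np.float64(-6.1)]],
[[0.1, -40.2, -0.0], [0, 0, np.float64(-6.1)]],
[[4.4, -40.0, -0.0], [0, 0, np.float64(-6.1)]],
[[8.6, -39.3, -0.0], [0, 0, np.float64(-6.1)]],
[[12.7, -38.2, -0.0], [0, 0, np.float64(-6.1)]],
[[16.7, -36.6, -0.0], [0, 0, np.float64(-6.1)]],
[[20.5, -34.6, -0.0], [0, 0, np.float64(-6.1)]],
```

View pics/lift.png

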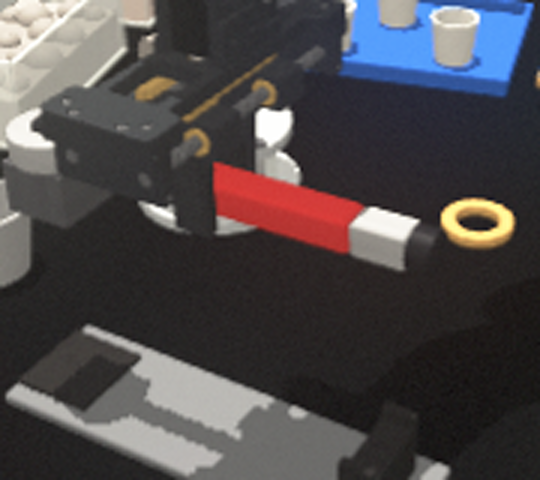

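The wrench is off the rest and looks level in the grip. Next I'll carry it over the nut.

```bash
python3 -m pendant '[[1,[-12,-38,0],[0,0,-6]],[1,[-8,-39,0],[0,0,-6]],[1,[-4,-40,0],[0,0,-6]],[1,[0,-40,0],[0,0,-6]],[1,[4,-40,0],[0,0,-6]],[1,[9,-39,0],[0,0,-6]],[1,[13,-38,0],[0,0,-6]],[1,[17,-37,0],[0,0,-6]]]'>/dev/null; python3 -m pendant '[[1,[16,-26,0],[0,0,-5]],[1,[4,-8,0],[0,0,-2]],[1,[0,0,0],[0,0,0]],[1,[0,0,0],[0,0,0]],[1,[0,0,0],[0,0,0]]]'
python3 - <<'E'
from h import *
p,y=now();print(p,y,r.get_state()["q"]);rows((p,y),[((.5455,-.0565,.175),220.3,1)])
L=[]
for n in("top","side"):
    s=snap(n);b={"top":(205,95,290,190),"side":(150,110,270,220)}[n]
    L.append(cv2.resize(s["img"][b[1]:b[3],b[0]:b[2]],None,fx=3.5,fy=3.5,interpolation=cv2.INTER_CUBIC))
    cv2.imwrite(f"pics/h_{n}_full.png",s["img"][...,::-1])
h=max(i.shape[0] for i in L);L=[cv2.copyMakeBorder(i,0,h-i.shape[0],0,0,0) for i in L]
cv2.imwrite("pics/hover.png",np.hstack(L)[...,::-1])
E
```

```text
clock: 7.85
tool_pos: [0.5432, -0.0525, 0.1767]
eef_rot: [-0.347, 0.938, 0.0, -0.0]
contact_force: [-0.2, -0.5, -5.5]
opening: 0.265
finger_force: 59.7
[ 0.54318838 -0.05254051  0.17667346] -139.4428748360664 [ 0.57990522  0.87199224 -1.03953896  1.84524627  0.9088371   0.99118058
  1.41519345]
[[0.8, -4.5, 1.7], [0, 0, np.float64(-359.7)]],
```

View pics/hover.png

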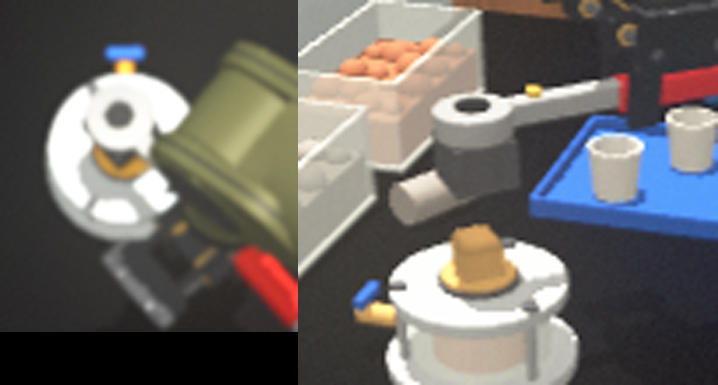

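The hover view shows the head ring centred at about (239,127.6) in the top view and (198.7,139.6) in the side view. The pin is at (217,135.6) in the side view, and the gripper is clear of everything.

Run:
```python
from h import *
t=snap("top");sd=snap("side");p,y=now();print(p,y)
y=np.radians(y);d=np.array([np.cos(y),np.sin(y),0])
o=p-.119*d;o[2]-=.025;print("origin expected",o)
# ring in top: bright region near head, world circle; hole = dark centroid
g=cv2.cvtColor(t["img"],cv2.COLOR_RGB2GRAY)
b=g[120:136,231:248].astype(float);print(b.astype(int))
w=np.clip(150-g[123:133,234:245].astype(float),0,None);v,u=np.mgrid[123:133,234:245];c=[(w*u).sum()/w.sum(),(w*v).sum()/w.sum()]
print("hole top",c,ray(t,c,o[2]+.057))
g=cv2.cvtColor(sd["img"],cv2.COLOR_RGB2GRAY)
w=np.clip(90-g[135:145,192:206].astype(float),0,None);v,u=np.mgrid[135:145,192:206];c=[(w*u).sum()/w.sum(),(w*v).sum()/w.sum()]
print("hole side",c,ray(sd,c,o[2]+.057))
q=pts(mask(sd,"yel",(210,128,226,144)));print("pin side",len(q),q.mean(0),ray(sd,q.mean(0),o[2]+.060),"exp",o+.045*d+[0,0,.06],proj(sd,o+.045*d+[0,0,.06]))
print("proj exp head",proj(t,o+[0,0,.057]),proj(sd,o+[0,0,.057]))
print("nut flange side proj",proj(sd,[.636,.0208,.077]),"nut top proj",proj(sd,[.636,.0208,.107]))
q=pts(mask(sd,"yel",(185,170,220,200)));print(q.mean(0),q.min(0),q.max(0))
```

```text
[ 0.54331677 -0.05312228  0.17679275] -139.48172095359226
origin expected [0.63378042 0.0241909  0.15179275]
[[160 187 227 244 247 245 245 245 245 245 246 247 249 252 254 255 255]
 [183 210 233 242 245 245 245 246 246 246 247 247 247 248 250 253 255]
 [224 234 242 244 245 245 242 240 242 245 247 248 248 248 248 249 253]
 [244 244 246 246 244 237 221 206 212 227 238 246 249 250 249 248 251]
 [246 246 247 246 237 208 162 141 144 161 192 230 247 250 250 250 250]
 [246 247 247 244 217 158 118 107 106 112 133 191 241 250 251 251 250]
 [247 248 248 239 184 122 104 103 104 103 110 153 224 249 252 252 250]
 [248 248 248 235 171 111 102 104 104 105 105 130 204 248 253 252 250]
 [249 249 249 240 176 112 103 104 105 104 106 138 215 250 253 253 251]
 [250 250 250 244 189 123 104 104 104 105 117 172 237 253 253 253 252]
 [249 251 251 248 221 158 124 117 115 125 154 220 250 254 254 254 252]
 [246 252 252 251 245 222 191 173 176 196 225 248 254 254 254 254 248]
 [236 250 252 252 252 250 245 239 240 249 252 254 254 253 254 253 240]
 [216 243 252 253 253 253 253 252 253 254 254 254 254 253 252 251 240]
 [202 217 245 252 253 253 253 253 253 254 254 254 254 253 251 250 245]
 [208 169 214 242 251 253 253 254 254 254 254 254 252 251 251 250 244]]
hole top [np.float64(238.66763848396502), np.float64(127.34548104956268)] [[0.63215088 0.02476828 0.20879275]]
hole side [np.float64(200.15151515151516), np.float64(139.28114478114477)] [[0.62857682 0.03095707 0.20879275]]
pin side 17 [216.88235294 135.29411765] [[0.59707019 0.00314706 0.21179275]] exp [ 0.59957148 -0.00504518  0.21179275] [[216.99174442 133.96761321]]
proj exp head [[238.8763953  126.75298004]] [[199.08706253 137.9934803 ]]
nut flange side proj [[201.46219288 186.61156428]] nut top proj [[200.87308101 175.98094468]]
[201.4015444  184.04633205] [193. 174.] [211. 192.]
```

```bash
python3 -m pendant '[[1,[0,-5,0],[0,0,0]],[1,[0,0,15],[0,0,0]],[1,[0,0,15],[0,0,0]],[1,[0,0,8],[0,0,0]],[1,[0,0,0],[0,0,0]],[1,[0,0,0],[0,0,0]]]'
python3 - <<'E'
from h import *
t=snap("top");sd=snap("side");p,y=now();print(p,y,r.get_state()["moment"])
y=np.radians(y);d=np.array([np.cos(y),np.sin(y),0]);o=p-.119*d;o[2]-=.025;print("o",o)
a=np.linspace(0,6.28,60);C=proj(sd,np.c_[.636+.027*np.cos(a),.0208+.027*np.sin(a),0*a+.077]);print("flange side pred",C.min(0),C.max(0))
C=proj(t,np.c_[.636+.027*np.cos(a),.0208+.027*np.sin(a),0*a+.077]);print("flange top pred",C.min(0),C.max(0))
g=cv2.cvtColor(t["img"],cv2.COLOR_RGB2GRAY);h0=proj(t,o+[0,0,.057])[0];u0,v0=np.round(h0).astype(int)
w=np.clip(160-g[v0-6:v0+7,u0-6:u0+7].astype(float),0,None);v,u=np.mgrid[v0-6:v0+7,u0-6:u0+7];c=[(w*u).sum()/w.sum(),(w*v).sum()/w.sum()]
print("hole top",c,h0,ray(t,c,o[2]+.057))
s0=cv2.imread("pics/side0.png");print(s0[178:198,201,::-1].tolist());print(s0[186,186:218,0].tolist())
E
```

```text
clock: 8.8
tool_pos: [0.5468, -0.057, 0.139]
eef_rot: [-0.346, 0.938, 0.0, 0.0]
contact_force: [0.1, 0.8, -4.8]
opening: 0.258
finger_force: 59.7
[ 0.5469338  -0.05714786  0.13916558] -139.51868809816057 [-0.06711031  0.07473528  0.03831911]
o [0.63744731 0.02010694 0.11416558]
flange side pred [190.58812437 181.57321775] [212.26651905 191.88735256]
flange top pred [231.29365764 127.47261559] [249.4838465  145.30335828]
hole top [np.float64(240.43375796178344), np.float64(129.21656050955414)] [240.45046204 128.60871372] [[0.63572297 0.02016918 0.17116558]]
[[255, 249, 163], [253, 225, 134], [247, 210, 126], [223, 172, 105], [181, 139, 90], [182, 142, 91], [181, 140, 89], [180, 139, 87], [182, 143, 90], [183, 142, 90], [182, 141, 88], [181, 141, 89], [197, 153, 96], [255, 240, 147], [252, 224, 133], [180, 143, 99], [110, 101, 94], [134, 130, 126], [253, 253, 251], [254, 254, 254]]
[253, 253, 253, 253, 245, 202, 165, 156, 126, 95, 88, 90, 89, 90, 87, 90, 89, 89, 92, 87, 89, 88, 91, 137, 160, 163, 185, 245, 253, 253, 253, 253]
```

The head sits over the nut to within 1 mm by the top camera, and the side camera's 1 px offset shows on both the nut and the head. Now I'll lower it in small steps.

```bash
python3 -m pendant '[[1,[0,0,3],[0,0,0]],[1,[0,0,3],[0,0,0]],[1,[0,0,3],[0,0,0]],[1,[0,0,2],[0,0,0]],[1,[0,0,0],[0,0,0]]]'; python3 -m pendant '[[1,[0,0,3],[0,0,0]],[1,[0,0,3],[0,0,0]],[1,[0,0,0],[0,0,0]]]'
```

```text
clock: 9.52
tool_pos: [0.5465, -0.0573, 0.1275]
eef_rot: [-0.346, 0.938, 0.0, -0.0]
contact_force: [-0.4, -1.1, -4.9]
opening: 0.262
finger_force: 59.7
clock: 9.9
tool_pos: [0.5467, -0.0572, 0.1215]
eef_rot: [-0.346, 0.938, 0.0, 0.0]
contact_force: [0.1, 0.6, -5.9]
opening: 0.265
finger_force: 59.7
```

```bash
python3 -c "
from h import *
print(now(),r.get_state()['moment'])"
```

```text
(array([ 0.54666999, -0.05716284,  0.12152464]), np.float64(-139.51949466217926)) [ 0.04874145 -0.05860459 -0.06654547]
```

```bash
python3 -m pendant '[[1,[0,0,3],[0,0,0]],[1,[0,0,2],[0,0,0]],[1,[0,0,0],[0,0,0]]]'; python3 -m pendant '[[1,[0,0,3],[0,0,0]],[1,[0,0,3],[0,0,0]],[1,[0,0,0],[0,0,0]]]';python3 -m pendant '[[1,[0,0,3],[0,0,0]],[1,[0,0,2],[0,0,0]],[1,[0,0,0],[0,0,0]]]'
```

```text
clock: 10.28
tool_pos: [0.5466, -0.0572, 0.1166]
eef_rot: [-0.346, 0.938, 0.0, 0.0]
contact_force: [0.3, 0.6, -5.6]
opening: 0.264
finger_force: 59.7
clock: 10.65
tool_pos: [0.5466, -0.0572, 0.1105]
eef_rot: [-0.346, 0.938, 0.0, -0.0]
contact_force: [0.7, 0.8, -5.7]
opening: 0.264
finger_force: 59.7
clock: 11.02
tool_pos: [0.5466, -0.0573, 0.1056]
eef_rot: [-0.346, 0.938, 0.0, 0.0]
contact_force: [0.6, -0.2, -5.1]
opening: 0.265
finger_force: 59.7
```

Sliding on without contact force. These are the last millimetres.

```bash
python3 -m pendant '[[1,[0,0,2],[0,0,0]],[1,[0,0,0],[0,0,0]]]'; python3 -m pendant '[[1,[0,0,1],[0,0,0]],[1,[0,0,0],[0,0,0]]]'; python3 -m pendant '[[1,[0,0,1],[0,0,0]],[1,[0,0,0],[0,0,0]]]'; python3 -c "
from h import *
print(now(),r.get_state()['moment'])"
```

```text
clock: 11.28
tool_pos: [0.5465, -0.0574, 0.1036]
eef_rot: [-0.346, 0.938, -0.0, -0.0]
contact_force: [0.2, 0.5, -4.8]
opening: 0.268
finger_force: 59.8
clock: 11.52
tool_pos: [0.5464, -0.0575, 0.1027]
eef_rot: [-0.346, 0.938, -0.0, -0.0]
contact_force: [-0.7, -0.7, -3.5]
opening: 0.265
finger_force: 59.8
clock: 11.78
tool_pos: [0.5464, -0.0576, 0.1018]
eef_rot: [-0.346, 0.938, -0.0, -0.0]
contact_force: [-2.2, -0.8, -2.1]
opening: 0.27
finger_force: 59.9
(array([ 0.54637138, -0.05760206,  0.10175657]), np.float64(-139.5317948964577)) [-0.138253    0.12183125  0.07705726]
```

The socket is seated: contact came at the expected height and the nut is taking about half the weight. Next I'll turn clockwise on a 119 mm arc. At least 0.6 rad has to pass before the click, so the first part can be brisk.

```bash
cat >> h.py <<'E'
AX=np.array([.6369,.0197]);Y0=220.5
def tq(n=4):
    F=[];M=[]
    for _ in range(n):
        cams.snapshot("side");s=r.get_state();F.append(s["contact_force"]);M.append(s["moment"])
    F=np.mean(F,0);M=np.mean(M,0);p,y=now();a=np.radians(y)
    rel=p[:2]-AX;X=np.array([np.cos(a),np.sin(a)]);Y=np.array([np.sin(a),-np.cos(a)])
    print("t %.2f turned %.1f deg arc %.1f R %.4f z %.4f | Fx %.1f Fy %.1f Fz %.1f Mz %.2f | tau %.2f"%(s["clock"],(Y0-y)%360,(Y0-np.degrees(np.arctan2(rel[1],rel[0])))%360,np.hypot(*rel),p[2],F[:2]@X,F[:2]@Y,F[2],M[2],rel[0]*F[1]-rel[1]*F[0]+M[2]))
E
python3 -m pendant '[[1,[0,0,0.5],[0,0,0]],[1,[0,0,0],[0,0,0]]]'; python3 -c "
from h import *
tq()"
python3 -m pendant '[[1,[-0.1,4.2,0],[0,0,2]],[1,[-0.1,4.2,0],[0,0,2]],[1,[-0.1,4.2,0],[0,0,2]],[1,[-0.1,4.2,0],[0,0,2]],[1,[0,0,0],[0,0,0]]]'>/dev/null; python3 -c "
from h import *
tq()"
```

```text
clock: 12.02
tool_pos: [0.5463, -0.0576, 0.1013]
eef_rot: [-0.346, 0.938, -0.0, -0.0]
contact_force: [-1.8, -2.0, -0.3]
opening: 0.265
finger_force: 59.9
t 12.22 turned 0.0 deg arc 360.0 R 0.1189 z 0.1013 | Fx 2.8 Fy -0.1 Fz -0.6 Mz -0.01 | tau 0.00
t 13.05 turned 8.0 deg arc 8.3 R 0.1185 z 0.1012 | Fx 2.4 Fy 1.1 Fz -1.0 Mz 0.06 | tau -0.06
```

```bash
python3 -m pendant '[[1,[-0.1,4.2,0],[0,0,2]],[1,[-0.1,4.2,0],[0,0,2]],[1,[-0.1,4.2,0],[0,0,2]],[1,[-0.1,4.2,0],[0,0,2]],[1,[0,0,0],[0,0,0]]]'>/dev/null; python3 -c "
from h import *
tq()"; python3 -m pendant '[[1,[-0.1,4.2,0],[0,0,2]],[1,[-0.1,4.2,0],[0,0,2]],[1,[-0.1,4.2,0],[0,0,2]],[1,[0,0,0],[0,0,0]]]'>/dev/null; python3 -c "
from h import *
tq()"
```

```text
t 13.88 turned 16.0 deg arc 16.0 R 0.1188 z 0.1011 | Fx 3.3 Fy -2.1 Fz -0.6 Mz 0.31 | tau 0.55
t 14.57 turned 22.0 deg arc 22.1 R 0.1191 z 0.1011 | Fx 4.3 Fy -3.1 Fz -0.3 Mz 0.24 | tau 0.60
```

```bash
python3 -m pendant '[[1,[-0.1,4.2,0],[0,0,2]],[1,[-0.1,4.2,0],[0,0,2]],[1,[-0.1,4.2,0],[0,0,2]],[1,[-0.1,4.2,0],[0,0,2]],[1,[0,0,0],[0,0,0]]]'>/dev/null; python3 -c "
from h import *
tq(6)"; python3 -m pendant '[[1,[-0.1,4.2,0],[0,0,2]],[1,[-0.1,4.2,0],[0,0,2]],[1,[0,0,0],[0,0,0]]]'>/dev/null; python3 -c "
from h import *
tq(6)"
```

```text
t 15.50 turned 30.0 deg arc 30.2 R 0.1195 z 0.1010 | Fx 4.2 Fy -3.6 Fz 0.4 Mz 0.22 | tau 0.65
t 16.18 turned 34.0 deg arc 34.1 R 0.1196 z 0.1010 | Fx 4.2 Fy -3.9 Fz 0.1 Mz 0.20 | tau 0.66
```

```bash
python3 -m pendant '[[1,[-0.2,4.2,0],[0,0,2]],[1,[-0.2,4.2,0],[0,0,2]],[1,[0,0,0],[0,0,0]]]'>/dev/null; python3 -c "
from h import *
tq(6)"; python3 -m pendant '[[1,[-0.2,4.2,0],[0,0,2]],[1,[0,2.1,0],[0,0,1]],[1,[0,0,0],[0,0,0]]]'>/dev/null; python3 -c "
from h import *
tq(6)"
```

```text
t 16.85 turned 38.0 deg arc 38.1 R 0.1198 z 0.1009 | Fx 4.6 Fy -4.7 Fz 0.7 Mz 0.19 | tau 0.75
t 17.52 turned 41.0 deg arc 41.0 R 0.1199 z 0.1008 | Fx 4.7 Fy -5.1 Fz 1.4 Mz 0.27 | tau 0.88
```

```bash
python3 -m pendant '[[1,[-0.2,4.2,0],[0,0,2]],[1,[0,0,0],[0,0,0]]]'>/dev/null; python3 -c "
from h import *
tq(6)"
```

```text
t 18.07 turned 43.0 deg arc 43.1 R 0.1200 z 0.1008 | Fx 5.2 Fy -4.7 Fz 1.1 Mz 0.18 | tau 0.75
```

```bash
python3 -m pendant '[[1,[-0.3,4.2,0],[0,0,2]],[1,[0,0,0],[0,0,0]]]'>/dev/null; python3 -c "
from h import *
tq(5)"
```

```text
t 18.57 turned 45.0 deg arc 45.1 R 0.1201 z 0.1008 | Fx 5.5 Fy -5.3 Fz 1.4 Mz 0.23 | tau 0.86
```

```bash
python3 -m pendant '[[1,[-0.3,4.2,0],[0,0,2]],[1,[0,0,0],[0,0,0]]]'>/dev/null; python3 -c "
from h import *
tq(5)"
```

```text
t 19.07 turned 47.0 deg arc 47.1 R 0.1201 z 0.1007 | Fx 5.9 Fy -5.3 Fz 1.6 Mz 0.17 | tau 0.81
```

```bash
python3 -m pendant '[[1,[-0.3,4.2,0],[0,0,2]],[1,[0,0,0],[0,0,0]]]'>/dev/null; python3 -c "
from h import *
tq(5)"
```

```text
t 19.57 turned 49.0 deg arc 49.0 R 0.1202 z 0.1007 | Fx 6.7 Fy -5.4 Fz 1.7 Mz 0.18 | tau 0.83
```

```bash
python3 -m pendant '[[1,[0.7,4.2,-0.2],[0,0,2]],[1,[0,0,0],[0,0,0]]]'>/dev/null; python3 -c "
from h import *
tq(5)"
```

```text
t 20.07 turned 51.0 deg arc 51.0 R 0.1202 z 0.1009 | Fx 4.1 Fy -6.0 Fz 0.3 Mz 0.17 | tau 0.89
```

```bash
python3 -m pendant '[[1,[0.5,4.2,-0.2],[0,0,2]],[1,[0,0,0],[0,0,0]]]'>/dev/null; python3 -c "
from h import *
tq(5)"
```

```text
t 20.57 turned 53.0 deg arc 53.0 R 0.1203 z 0.1011 | Fx 2.7 Fy -5.7 Fz -0.4 Mz 0.19 | tau 0.88
```

```bash
python3 -m pendant '[[1,[0,4.2,0],[0,0,2]],[1,[0,0,0],[0,0,0]]]'>/dev/null; python3 -c "
from h import *
tq(5)"
```

```text
t 21.07 turned 55.0 deg arc 55.0 R 0.1203 z 0.1011 | Fx 2.6 Fy -5.9 Fz -0.4 Mz 0.18 | tau 0.89
```

```bash
python3 -m pendant '[[1,[0,4.2,0],[0,0,2]],[1,[0,0,0],[0,0,0]]]'>/dev/null; python3 -c "
from h import *
tq(5)"
```

```text
t 21.57 turned 57.0 deg arc 57.0 R 0.1204 z 0.1011 | Fx 2.2 Fy -6.1 Fz -0.6 Mz 0.19 | tau 0.92
```

```bash
python3 -m pendant '[[1,[0,4.2,0],[0,0,2]],[1,[0,0,0],[0,0,0]]]'>/dev/null; python3 -c "
from h import *
tq(5)"
```

```text
t 22.07 turned 59.0 deg arc 58.9 R 0.1205 z 0.1010 | Fx 2.1 Fy -6.5 Fz -0.7 Mz 0.19 | tau 0.98
```

```bash
python3 -m pendant '[[1,[0,3.1,0],[0,0,1.5]],[1,[0,0,0],[0,0,0]]]'>/dev/null; python3 -c "
from h import *
tq(5)"
```

```text
t 22.57 turned 60.5 deg arc 60.3 R 0.1205 z 0.1010 | Fx 1.6 Fy -6.7 Fz -0.1 Mz 0.26 | tau 1.07
```

```bash
python3 -m pendant '[[1,[0,3.1,0],[0,0,1.5]],[1,[0,0,0],[0,0,0]]]'>/dev/null; python3 -c "
from h import *
tq(4)"
```

```text
t 23.02 turned 62.0 deg arc 61.7 R 0.1206 z 0.1010 | Fx 1.2 Fy -6.9 Fz -0.6 Mz 0.31 | tau 1.14
```

```bash
python3 -m pendant '[[1,[0,3.1,0],[0,0,1.5]],[1,[0,0,0],[0,0,0]]]'>/dev/null; python3 -c "
from h import *
tq(4)"
```

```text
t 23.48 turned 63.5 deg arc 63.2 R 0.1206 z 0.1010 | Fx 1.8 Fy -7.0 Fz -0.2 Mz 0.32 | tau 1.16
```

Close to 1.2 N m now, so I'll take single steps and check after each.

```bash
python3 -m pendant '[[1,[0,2.5,0],[0,0,1.2]],[1,[0,0,0],[0,0,0]]]'>/dev/null; python3 -c "
from h import *
tq(4)"
```

```text
t 23.93 turned 64.7 deg arc 64.6 R 0.1206 z 0.1010 | Fx 1.4 Fy -6.3 Fz -0.5 Mz 0.15 | tau 0.92
```

```bash
python3 -m pendant '[[1,[0,2.1,0],[0,0,1]],[1,[0,0,0],[0,0,0]]]'>/dev/null; python3 -c "
from h import *
tq(5)"
```

```text
t 24.43 turned 65.8 deg arc 65.8 R 0.1206 z 0.1011 | Fx 1.6 Fy -5.9 Fz -0.9 Mz 0.05 | tau 0.76
```

The wrench has given: torque went from 1.16 to 0.92 to 0.76 N m over 2.2°, about 0.06 rad past the give. I'll stop here and release gently, easing the grip first and then opening.

```bash
python3 -m pendant '[[1,[0,0,0],[0,0,0]],[1,[0,0,0],[0,0,0]],[0.4,[0,0,0],[0,0,0]],[0.3,[0,0,0],[0,0,0]],[0.2,[0,0,0],[0,0,0]],[0,[0,0,0],[0,0,0]],[-0.4,[0,0,0],[0,0,0]],[-1,[0,0,0],[0,0,0]]]' 8; python3 -m pendant '[[-1,[0,0,0],[0,0,0]],[-1,[0,0,0],[0,0,0]],[-1,[0,0,0],[0,0,0]],[-1,[0,0,0],[0,0,0]]]'
python3 - <<'E'
from h import *
s=snap("side");cv2.imwrite("pics/rel.png",cv2.resize(s["img"][120:270,150:330],None,fx=3.5,fy=3.5,interpolation=cv2.INTER_CUBIC)[...,::-1])
E
```

```text
clock: 25.42
tool_pos: [0.53, 0.0746, 0.1022]
eef_rot: [0.218, 0.976, 0.002, 0.001]
contact_force: [-0.5, 0.4, -1.0]
opening: 0.704
finger_force: 0.0
clock: 25.92
tool_pos: [0.5291, 0.0725, 0.1016]
eef_rot: [0.218, 0.976, 0.0, 0.0]
contact_force: [0.3, 0.9, -0.1]
opening: 0.997
finger_force: 0.0
```

View pics/rel.png

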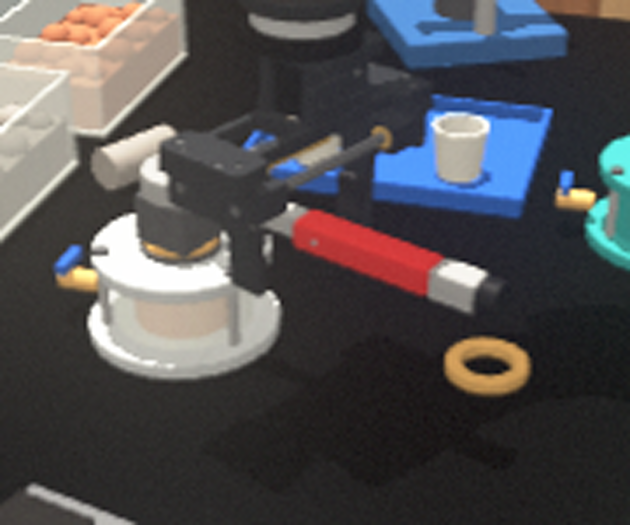

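The fingers are open around the neck and grip. The wrench sits on the nut with its handle drooping slightly, and nothing is touching it. I'll retreat straight up.

```bash
python3 -m pendant '[[-1,[0,0,-10],[0,0,0]],[-1,[0,0,-20],[0,0,0]],[-1,[0,0,-35],[0,0,0]],[-1,[0,0,-45],[0,0,0]],[-1,[-40,0,-30],[0,0,0]],[-1,[0,0,0],[0,0,0]],[-1,[0,0,0],[0,0,0]]]'
python3 - <<'E'
from h import *
s=snap("side");t=snap("top")
a=cv2.resize(s["img"][100:300,110:330],None,fx=2,fy=2,interpolation=cv2.INTER_CUBIC);b=cv2.resize(t["img"][80:280,180:360],None,fx=2,fy=2,interpolation=cv2.INTER_CUBIC)
cv2.imwrite("pics/end.png",np.hstack([a,b])[...,::-1])
E
```

```text
clock: 26.85
tool_pos: [0.5644, 0.0554, 0.2415]
eef_rot: [0.218, 0.976, -0.0, -0.0]
contact_force: [-0.5, 1.3, 0.3]
opening: 1.002
finger_force: 0.0
```

View pics/end.png

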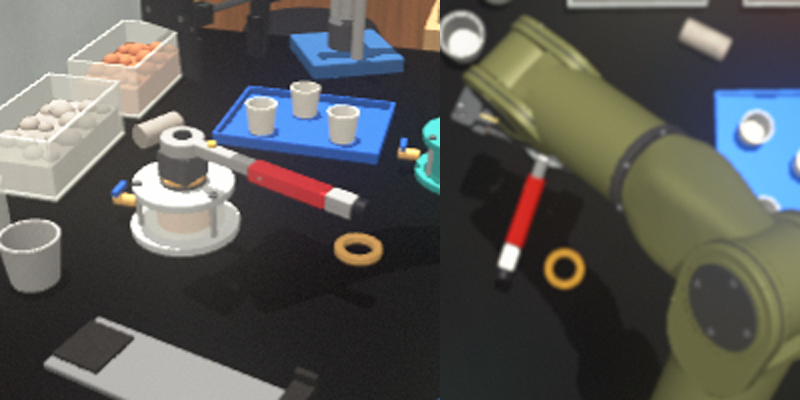

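The wrench sits down on the nut with the handle drooping as expected. The arm is clear and the visible bystanders are where they were.

```bash
python3 -c "
from plant import r
print(r.finish_job())"
```

```text
the job is handed in; nothing more can be done
None
```

The job is handed in at about 27 s: the nut was tightened until the wrench gave (torque peaked near 1.16 N m, then fell to 0.76 N m) and I stopped about 0.06 rad past the give, then left the wrench sitting down on the nut with the other things in view where they were.

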